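# Refit the hob knob and hold it pressed

### The arm

A 6-joint arm with a two-finger parallel gripper is mounted at the origin on the work surface. World frame = base frame: x ahead of the robot, y to its left, z up, the work surface at z = 0. Lengths are in mm, angles in rad, forces in N, time in s.
With the tool pointing down it reaches from about 350 to 775 mm from the base axis. Payload 7.3 kg.
Tool frame: the origin (TCP) lies between the finger pads; the fingertips stand 25 mm ahead of it and the grasp point (between the pads) lies 6 mm ahead of it; z points along the fingers, y is the line along which they close (so a half turn about z gives the same grasp; the last joint's range is limited). The gripper opens to 92 mm and grips with 3 to 60 N. Pads are 19 mm wide; open, the fingers measure 130 mm over their backs; the gripper's body (75 mm by 190 mm) begins 47 mm behind the grasp point.
Start: joints at [-0.146, 0.342, 1.524, -0, 1.275, -0.146], TCP at [525.017, 0.02, 251.741] pointing down, gripper open.
Joint ranges: [-2.53, 2.53], [-0.77, 2.02], [0.04, 2.7], [-1, 4.14], [0.28, 2.66], [-3.11, 3.11]. Speed limits (rad/s): [2.57, 2.57, 3.14, 3.14, 3.14, 3.14].

### API

Orientations are given as [roll, pitch, yaw] about the fixed x, y, z axes, in that order (R = Rz(yaw) Ry(pitch) Rx(roll)).
In Python, from plant import bot gives the robot as it stands.
- The arm moves only by the tool play_rows, never from a script. Its argument "commands" is a list of rows, each an object of numbers: "x", "y", "z": the shift along the tool's x, y, z in m; "twist": the turn about the tool's z in degrees. In form: [{"x": .., "y": .., "z": .., "twist": ..}, ...]. A call has exactly 8 rows; each row is the pose to reach, as a shift and turn from the pose commanded when the call began, along the tool's axes at that moment; what a row does not reach only later rows make up. A row lasts 1/10 s, in which the tool goes at most 50 mm and 8.59 degrees, less where a joint would pass 70% of its speed; a pose out of reach is approached as far as the arm can. A call with a gripper value outside its range is refused whole. "jaw" is the closure, from 0 (fully open) to 1 (shut), set as the call begins (left out, the last holds). The fingers move at their own pace and stop on an object; the grip force is fixed at half the most. Time passes only in rows, so rows that repeat a pose let the fingers close, or fill a call up. It gives the time, the measured TCP pose, the force, the opening and the grip force at its end, in the units of the state.
- bot.get_obs(): the state, without advancing time (a new reading comes with each control period).
- bot.capture(name): name is "scene" or "side" or "wrist"; returns a dict with "pixels" (480x640x3 uint8, red, green, blue), "fx", "fy", "cx", "cy" (pixels), "eye" and "rotation" of the camera in the world. Camera axes: x right, y down, z forward; pixel columns grow to the right and rows downward; lengths in mm; the calibration is good to about 2 mm. The wrist camera is an equidistant fisheye: a pixel r from the principal point sees the ray r / f radians off the axis. A picture is of the moment at which its call begins. There is no depth.
- bot.close_job(): hands the job in; it is judged then, once.
The state is a dict: "time": time; "joint_positions": joint angles; "dq": joint speeds; "tau": joint torques, N m; "tool_pos": TCP position; "tcp_rot": TCP orientation; "contact_force": force on the tool from outside, world axes, zero at the start; "moment": the same for the moment, N m; "grip_width": finger opening in mm; "finger_force": force on a finger pad.
Only numpy, scipy, OpenCV 4.12 (cv2) and the standard library are available. Lean on these libraries where they do the work, as an engineer would, in place of code of your own. Each camera call takes 0.05 s, during which the arm holds its last target. There are 200 camera calls.

### The job

One knob has been left off the two-burner gas hob, and the spice shaker is standing in its place, right beside the bare valve spindle. Lift the shaker off the hob and set it down gently, upright, on the pine worktop; then pick up the loose knob, turn it so that the flat in its socket matches the flat of the spindle, push it fully home on the spindle, and press knob and spindle down against the valve spring to the bottom. Finish with the knob still held pressed down (do not let it come up again), and leave the other things on the worktop where they are.

Things in the scene. Friction and masses are not known exactly. Their poses are not given: they have to be found in the camera images.
- shaker_mid (a point): Spice shaker: round red plastic jar 42 mm in diameter, 95 mm tall with its shut black flip-top lid (from 72 mm up; a 5 mm thumb tab sticks out of the lid), about 120 g. It stands upright on the hob's control strip, 6 to 12 mm from the bare spindle, where the knob's skirt must go. This point: its centre, 47.5 mm above its foot; z up its axis.
- knob_mid (a point): Loose black plastic knob, 45 g, right way up on the worktop. Round skirt 44 mm in diameter, 16 mm high; on it a straight finger bar 40 mm long (x), 14 mm wide (y), 16 to 36 mm above the underside, to be gripped across the 14 mm. A nose on the skirt's rim and a white line on the bar mark the +x end (pointer). This point: on the axis, half-way up (18 mm above the underside); x to the pointer, z up.
- knob_socket (a point): Centre of the roof of the D-shaped socket under the knob, on the knob's axis 14 mm above its underside; axes as knob_mid. Bore 13 mm (0.5 mm play all round), its flat on the pointer (+x) side 2.5 mm from the axis; the mouth is 2 mm above the underside. Knob fully home: this point lies on spindle_top.
- knob_pointer (a point): Tip of the knob's pointer nose, 27 mm from the axis on the +x side, 12 mm above the underside; same axes.
- spindle_top (a point): Centre of the top end of the bare brass spindle: upright, 23 mm out of the hob's top, 12 mm in diameter with one flat 2 mm from its axis, the top 2 mm tapered as a lead-in. x points straight out of the flat: towards the back of the hob, square to its front edge, like the pointer of the fitted knob. z up. It does not turn, only sinks.
- spindle (a joint): How far the spindle is pressed down, m: 0 at rest, 0.006 at its stop. The valve spring pushes back with about 4.5 N at rest and 9 N at the stop.
- hob: Two-burner gas hob, stainless steel, 340 mm deep (x) by 500 mm wide (y), top sheet 70 mm above the worktop, stands firm. Origin under its centre on the worktop, x to its back, y to its left. Along the front (-x) edge of its top is a 90 mm control strip with two valves, 45 mm behind the edge, 60 mm left and right of the middle; behind it pan supports reach 110 mm above the worktop.
- knob_fitted: The other valve with its knob fitted (same knob, pointer to the back of the hob); origin on its axis at the hob's top sheet; it reaches 45 mm above it.
- tongs: Stainless tongs lying on the worktop, 285 mm long (along x), 55 mm wide, 26 mm tall; to be left alone.
- brush: Black silicone basting brush lying on the worktop, 260 mm long (along x), 35 mm wide, 15 mm tall; to be left alone.
- ramekin: White ceramic ramekin, 68 mm across, 42 mm tall, standing on the worktop; to be left alone.
- clamp: Small aluminium grill clamp holding two folded skewers, 170 mm long (along x), 26 mm wide, 24 mm tall, lying on the worktop; to be left alone.
- matchbox: Matchbox, 53 by 36 by 15 mm, slightly open, lying on the worktop; to be left alone.
- mill: Turned wooden pepper mill, 54 mm across, 138 mm tall, standing on the worktop; to be left alone.
Mind the look-alikes: they are no part of the job. Leave any blue or green look-alike of the part that bears shaker_mid alone. Leave any blue look-alike of the part that bears knob_mid alone.

How it is judged (in metres and radians):
On the way, in this order (a step that is already met when the one before it is completed fails the run):
1. the shaker stands upright on the worktop, off the hob, let go (height (world z) of shaker_mid between 0.043 and 0.053 m and angle between shaker_mid's own z axis and vertical below 0.1 rad and contact force between the fingers and shaker below 0.1 N), for 0.2 s.
2. the knob is fully home on the spindle, flat to flat (distance between knob_socket and spindle_top below 0.0025 m and x of knob_pointer in the frame of spindle_top above 0.02 m and angle between the x axis of knob_mid and the x axis of spindle_top, either way round below 0.3 rad), for 0.1 s.
At the end, for the whole second after the job is handed in: Knob fully home on the spindle, flat to flat (socket roof within 2.5 mm of the spindle's end, turned within 0.3 rad, upright), fingers still on it and the spindle held down more than 4 of its 6 mm; the shaker stands upright on the worktop, off the hob, let go (all of step 1 and all of step 2 and value of joint spindle above 0.004 m and angle between knob_mid's own z axis and vertical below 0.12 rad and contact force between the fingers and knob above 2 N); the arm keeps its last pose, push and grip.
It fails at once if the shaker is tipped over (angle between shaker_mid's own z axis and vertical above 0.7 rad).
It fails at once if the shaker is dropped (linear speed of shaker above 0.7 m/s and contact force between the fingers and shaker below 0.05 N).
It fails at once if another thing on the worktop is pushed more than 3 cm (distance of any of tongs, brush, ramekin, clamp, matchbox, mill from where it was at the start of the episode above 0.03 m).
It also fails if it takes over 58 s, if anything falls off the work surface, if the arm or the gripper's body presses on something with over 40 N, if the wrist force passes 120 N, or if a joint passes its speed limit or range.

## Working session

There is one attempt and no reset: what is moved stays moved. The work goes in short steps, Python scripts to look and compute and a tool call to move; the robot and the scene stay as the last step left them, time stands still between calls to the robot, and variables do not carry over. Pictures are saved under pics/ and viewed, at most 12 in all, crops included, and the job is handed in when it is done.

Besides the shell and the picture viewer there is one more tool, called after "Call:" by a JSON object that holds its "method" and its "body", one argument or row to a line. play_rows: Moves the arm, as the interface text tells. Its arguments: {"type":"object","properties":{"commands":{"type":"array"},"jaw":{"type":"number"}},"required":["commands"]}

```bash
mkdir -p pics; cat > h.py <<'E'
import numpy as np, cv2
from plant import bot
def cap(n):
    c=bot.capture(n); c['bgr']=cv2.cvtColor(c['pixels'],cv2.COLOR_RGB2BGR); c['n']=n; return c
def ray(c,u,v):
    x=(u-c['cx'])/c['fx']; y=(v-c['cy'])/c['fy']
    if c['n']=='wrist':
        r=np.hypot(x,y); s=np.sin(r)/r if r>1e-9 else 1; d=np.array([x*s,y*s,np.cos(r)])
    else: d=np.array([x,y,1.]); d/=np.linalg.norm(d)
    return np.array(c['eye'],float),np.array(c['rotation'])@d
def plane(c,u,v,z):
    e,d=ray(c,u,v); return e+d*(z-e[2])/d[2]
def proj(c,p):
    q=np.array(c['rotation']).T@(np.array(p,float)-c['eye'])
    if c['n']=='wrist':
        h=np.hypot(q[0],q[1]); t=np.arctan2(h,q[2]); k=t/h if h>1e-9 else 1/q[2]; return c['cx']+c['fx']*q[0]*k, c['cy']+c['fy']*q[1]*k
    return c['cx']+c['fx']*q[0]/q[2], c['cy']+c['fy']*q[1]/q[2]
def tri(*obs):
    A=np.zeros((3,3));b=np.zeros(3);L=[]
    for c,u,v in obs:
        e,d=ray(c,u,v);P=np.eye(3)-np.outer(d,d);A+=P;b+=P@e;L.append((P,e))
    p=np.linalg.solve(A,b); return p,[np.linalg.norm(P@(p-e)) for P,e in L]
E
python3 - <<'E'
from h import *
for n in('scene','side','wrist'):
    c=cap(n); cv2.imwrite(f'pics/{n}0.png',c['bgr']); print(n,c['fx'],c['cx'],c['cy'],np.round(c['eye']),np.round(c['rotation'],3).tolist())
print(bot.get_obs())
E
```

```text
scene 458.6746327728595 321.9523681012565 232.8221963357632 [1290.  136.  727.] [-2.255, 0.017, 1.899]
side 589.9900741364476 317.8352733570276 237.27851321411575 [ 316. -970.  891.] [-2.294, 0.02, -0.266]
wrist 371.64829954431775 320.08425653304914 235.37879440087815 [525.  66. 383.] [2.896, 0.003, -0.0]
{'time': 0.15, 'joint_positions': array([-1.46018720e-01,  3.42550341e-01,  1.52478347e+00, -1.38231505e-05,
        1.27538443e+00, -1.45992654e-01]), 'dq': array([-0.00144407, -0.00275244, -0.00378264,  0.00076601, -0.00194337,
       -0.00115781]), 'tau': array([ 7.52666965e-04, -4.31470585e+01, -2.44352603e+01,  7.18239485e-02,
        5.38185902e-02, -1.32920518e-04]), 'tool_pos': array([5.24733054e+02, 4.77719378e-02, 2.51215925e+02]), 'tcp_rot': array([-3.14047712e+00, -1.50664988e-04,  1.57077421e+00]), 'contact_force': array([-0.09278412, -1.44397346, -0.94516379]), 'moment': array([ 0.03004904, -0.05622317,  0.05027258]), 'finger_force': 0.0, 'grip_width': 92.08901288041001}
```

View pics/scene0.png

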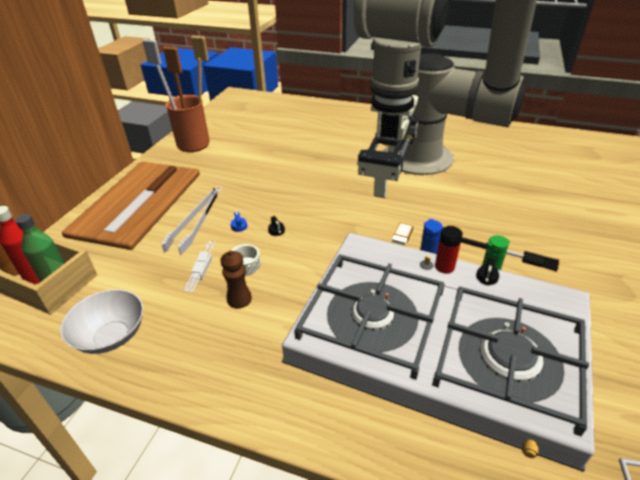

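View pics/side0.png

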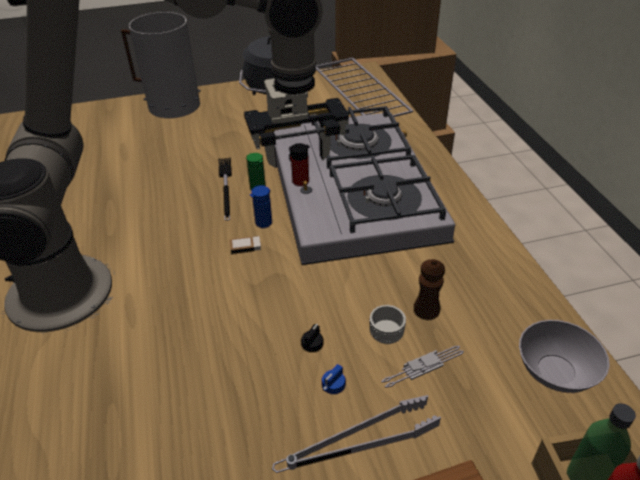

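View pics/wrist0.png

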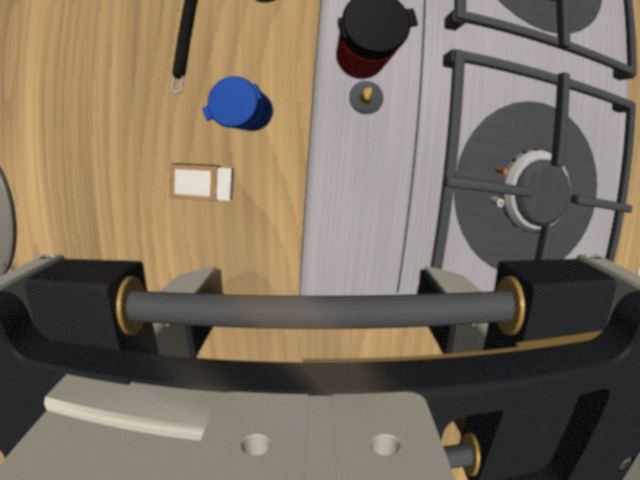

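The pictures show the red shaker (scene 447,250; side 300,165) next to the brass spindle (scene 428,262; wrist 367,97). The loose black knob is at scene (277,227) and side (312,340). The blue and green look-alikes stand beside the hob.

```bash
cat >> h.py <<'E'
from scipy.spatial.transform import Rotation as Ro
_cap=cap
def cap(n):
    c=_cap(n); c['rotation']=Ro.from_euler('xyz',c['rotation']).as_matrix(); return c
def crop(c,u,v,w,h,k,f): 
    u,v=int(u),int(v);i=c['bgr'][max(0,v-h):v+h,max(0,u-w):u+w]; cv2.imwrite(f,cv2.resize(i,None,fx=k,fy=k,interpolation=cv2.INTER_CUBIC))
def blobs(c,name,box=None,amin=15):
    h=cv2.cvtColor(c['bgr'],cv2.COLOR_BGR2HSV).astype(int); H,S,V=h[...,0],h[...,1],h[...,2]
    m={'red':((H<8)|(H>172))&(S>170)&(V>60),'blue':(H>105)&(H<130)&(S>150),'green':(H>45)&(H<80)&(S>120),'black':(V<50),'brass':(H>12)&(H<25)&(S>130)&(V>90)}[name].astype(np.uint8)
    if box: k=np.zeros_like(m);k[box[1]:box[3],box[0]:box[2]]=1;m*=k
    n,l,s,ce=cv2.connectedComponentsWithStats(m)
    return m,[(s[i].tolist(),ce[i].round(1).tolist()) for i in range(1,n) if s[i][4]>=amin]
E
python3 - <<'E'
from h import *
S,D,W=cap('scene'),cap('side'),cap('wrist')
bx={'scene':(410,215,520,290),'side':(230,130,330,240),'wrist':(140,0,420,130)}
for c in(S,D,W):
    for k in('red','blue','green','brass'): print(c['n'],k,blobs(c,k,bx[c['n']])[1])
print('knob',blobs(S,'black',(255,205,300,245))[1],blobs(D,'black',(290,315,335,360))[1])
print('spindle',tri((S,428,259),(D,305,183),(W,368,92)))
print('knob',tri((S,277,222),(D,314,333)), tri((S,450,232),(D,299,150)))
print('knob plane',plane(S,277,228,12),plane(D,312,341,12))
print('blue top',plane(W,236,103,95), plane(W,375,25,165))
for p in((316,0),(302,290)):print('hob edge',plane(W,*p,70))
print('fit',plane(S,488,268,105), 'matchbox',plane(W,200,183,15),plane(D,245,244,15))
for p in((349,237),(591,291)):print('hob corner',plane(S,*p,70))
E
```

```text
scene red [([436, 243, 23, 29, 453], [446.7, 257.8])]
scene blue [([422, 220, 21, 33, 482], [431.7, 235.5])]
scene green [([484, 236, 25, 33, 524], [496.3, 249.9])]
scene brass [([445, 222, 23, 17, 59], [456.4, 228.1]), ([410, 225, 5, 14, 26], [411.7, 230.6]), ([476, 228, 32, 7, 56], [491.9, 231.3]), ([476, 239, 11, 4, 15], [481.3, 240.9]), ([457, 242, 29, 23, 101], [471.2, 249.7])]
side red []
side blue [([251, 185, 20, 42, 603], [261.4, 205.0])]
side green [([247, 153, 18, 36, 449], [255.4, 168.8])]
side brass []
wrist red []
wrist blue [([204, 78, 67, 51, 2474], [237.4, 104.3])]
wrist green []
wrist brass [([362, 88, 9, 12, 88], [366.5, 93.4])]
knob [([269, 218, 10, 17, 103], [273.3, 227.6]), ([280, 224, 4, 9, 20], [281.6, 228.0])] [([301, 327, 22, 25, 388], [312.1, 340.4])]
spindle (array([562.19513296, 108.42824096,  85.09847293]), [np.float64(0.4181824070248099), np.float64(0.3333710547636825), np.float64(0.6026372453208566)])
knob (array([ 476.74957337, -274.32788379,   26.15968292]), [np.float64(3.6580474712829942), np.float64(3.6580474712829654)]) (array([557.00551329, 138.93030389, 158.57297161]), [np.float64(2.0711945577293442), np.float64(2.0711945577293727)])
knob plane [ 478.82611715 -271.39109722   12.        ] [ 472.98396137 -284.00425385   12.        ]
blue top [459.14237439 100.05678601  95.        ] [557.04216144 139.59900519 165.        ]
hob edge [520.96856569 194.18904337  70.        ]
hob edge [507.96031548 -63.45902367  70.        ]
fit [575.09721956 223.4509504  105.        ] matchbox [400.78692487  29.4816174   15.        ] [398.68277873  18.29137761  15.        ]
hob corner [525.55466964 -71.37343804  70.        ]
hob corner [540.99436337 420.40134485  70.        ]
```

Call:
{"method": "play_rows", "body": {
  "commands": [
    {"x":0.015,"y":0.005,"z":0,"twist":8},
    {"x":0.03,"y":0.01,"z":0,"twist":16},
    {"x":0.045,"y":0.015,"z":0,"twist":24},
    {"x":0.06,"y":0.02,"z":0,"twist":32},
    {"x":0.075,"y":0.025,"z":0,"twist":40},
    {"x":0.09,"y":0.03,"z":0,"twist":48},
    {"x":0.105,"y":0.033,"z":0,"twist":56},
    {"x":0.12,"y":0.035,"z":0,"twist":64}
  ],
  "jaw": 0
}}

```text
time: 1.1
tool_pos: [560.2, 120.6, 251.5]
tcp_rot: [-3.142, 0.0, 0.448]
contact_force: [0.3, -0.2, -0.5]
grip_width: 91.5
finger_force: 0.0
```

Call:
{"method": "play_rows", "body": {
  "commands": [
    {"x":0,"y":0,"z":0,"twist":8},
    {"x":0,"y":0,"z":0,"twist":16},
    {"x":0,"y":0,"z":0,"twist":24},
    {"x":0,"y":0,"z":0,"twist":26},
    {"x":0,"y":0,"z":0,"twist":26},
    {"x":0,"y":0,"z":0,"twist":26},
    {"x":0,"y":0,"z":0,"twist":26},
    {"x":0,"y":0,"z":0,"twist":26}
  ]
}}

```text
time: 1.9
tool_pos: [560.0, 120.0, 251.7]
tcp_rot: [3.142, -0.0, 0.0]
contact_force: [0.3, 0.1, 0.8]
grip_width: 92.1
finger_force: 0.0
```

```bash
python3 - <<'E'
from h import *
W=cap('wrist'); cv2.imwrite('pics/w1.png',W['bgr'])
o=bot.get_obs();print(o['tool_pos'],o['tcp_rot'],W['eye'])
print(blobs(W,'brass'),blobs(W,'red'))
E
```

```text
[560.00313474 120.0113096  251.7021995 ] [3.14157928e+00 1.62027825e-05 4.03110727e-04] [625.24707446 121.14248503 383.48410712]
(array([[0, 0, 0, ..., 0, 0, 0],
       [0, 0, 0, ..., 0, 0, 0],
       [0, 0, 0, ..., 0, 0, 0],
       ...,
       [0, 0, 0, ..., 0, 0, 0],
       [0, 0, 0, ..., 0, 0, 0],
       [0, 0, 0, ..., 0, 0, 0]], shape=(480, 640), dtype=uint8), [([332, 219, 13, 10, 93], [337.5, 223.3]), ([497, 278, 27, 57, 708], [512.9, 305.8]), ([116, 290, 6, 13, 31], [118.9, 295.7]), ([117, 313, 12, 21, 90], [121.4, 323.7]), ([461, 434, 19, 43, 317], [471.9, 454.5])]) (array([[0, 0, 0, ..., 0, 0, 0],
       [0, 0, 0, ..., 0, 0, 0],
       [0, 0, 0, ..., 0, 0, 0],
       ...,
       [0, 0, 0, ..., 0, 0, 0],
       [0, 0, 0, ..., 0, 0, 0],
       [0, 0, 0, ..., 0, 0, 0]], shape=(480, 640), dtype=uint8), [([275, 202, 14, 11, 62], [281.9, 207.5]), ([286, 212, 27, 13, 72], [299.0, 216.5])])
```

View pics/w1.png

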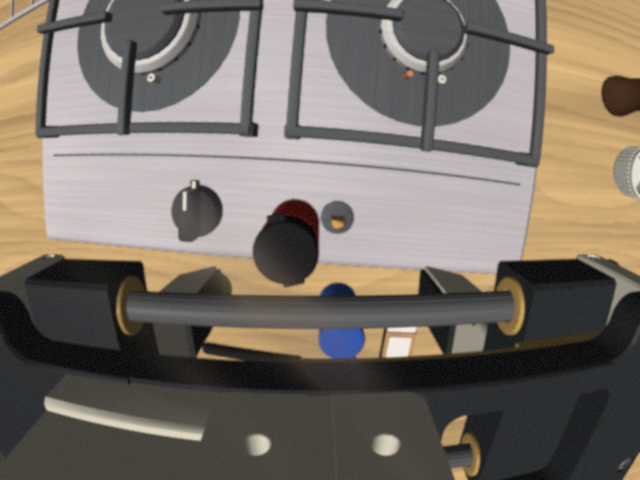

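The wrist view now shows the lid of the shaker at about (286,250), the spindle at (338,222) with the washer around it, the fitted knob at (196,210), and the strip's crease and front edge.

```bash
python3 - <<'E'
from h import *
W=cap('wrist'); 
def z(c,u,v,w,h,k): return cv2.resize(c['bgr'][v-h:v+h,u-w:u+w],None,fx=k,fy=k,interpolation=cv2.INTER_CUBIC)
D=cap('side');S=cap('scene')
a=np.hstack([z(W,310,225,80,75,5)[:,:800]])
b=np.hstack([z(S,277,226,25,25,8)[:400,:400],z(D,312,338,25,25,8)[:400,:400]])
cv2.imwrite('pics/m1.png',cv2.resize(np.vstack([a,b]),None,fx=.52,fy=.52))
e=[plane(W,*p,70) for p in((54,155),(250,157.5),(380,166),(520,184),(47,235),(525,272))]
print(np.round(e,1)); 
for i,j in((0,3),(4,5)): d=e[j]-e[i]; print('yaw',np.degrees(np.arctan2(d[0],-d[1])))
print('disc',plane(W,338,217,70),'lid',plane(W,286,250,165),'fit',plane(W,196,210,86))
E
```

```text
[[629.8 390.3  70. ]
 [614.1 180.7  70. ]
 [606.7  70.5  70. ]
 [595.7 -65.7  70. ]
 [546.3 413.5  70. ]
 [508.3 -84.   70. ]]
yaw -4.274812956388969
yaw -4.375533289432675
disc [562.36184509 105.85735265  70.        ] lid [560.7681682  142.17512415 165.        ] fit [572.14105856 226.01513484  86.        ]
```

View pics/m1.png

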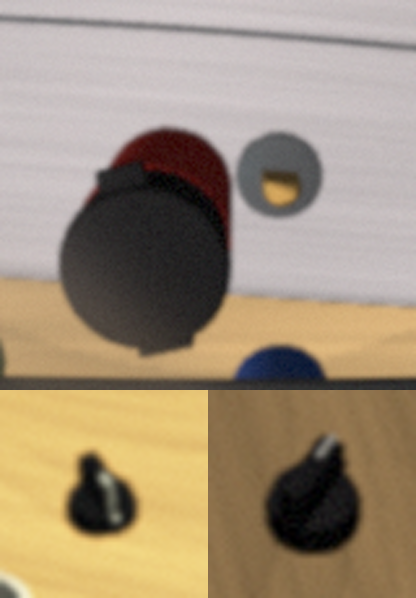

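Call:
{"method": "play_rows", "body": {
  "commands": [
    {"x":0,"y":-0.012,"z":0,"twist":0},
    {"x":0.0005,"y":-0.0225,"z":0.01,"twist":0},
    {"x":0.0005,"y":-0.0225,"z":0.03,"twist":0},
    {"x":0.0005,"y":-0.0225,"z":0.05,"twist":0},
    {"x":0.0005,"y":-0.0225,"z":0.07,"twist":0},
    {"x":0.0005,"y":-0.0225,"z":0.09,"twist":0},
    {"x":0.0005,"y":-0.0225,"z":0.105,"twist":0},
    {"x":0.0005,"y":-0.0225,"z":0.1137,"twist":0}
  ],
  "jaw": 0.25
}}

```text
time: 2.9
tool_pos: [559.5, 143.4, 135.9]
tcp_rot: [3.141, 0.003, 0.001]
contact_force: [-0.2, -0.0, -0.7]
grip_width: 68.5
finger_force: 0.0
```

Call:
{"method": "play_rows", "body": {
  "commands": [
    {"x":0,"y":0,"z":0,"twist":0},
    {"x":0,"y":0,"z":0,"twist":0},
    {"x":0,"y":0,"z":0,"twist":0},
    {"x":0,"y":0,"z":0,"twist":0},
    {"x":0,"y":0,"z":0,"twist":0},
    {"x":0,"y":0,"z":0,"twist":0},
    {"x":0,"y":0,"z":0,"twist":0},
    {"x":0,"y":0,"z":0,"twist":0}
  ],
  "jaw": 0.65
}}

```text
time: 3.7
tool_pos: [561.0, 142.6, 138.8]
tcp_rot: [-3.141, -0.002, -0.0]
contact_force: [0.3, 0.2, 5.8]
grip_width: 41.3
finger_force: 29.9
```

Call:
{"method": "play_rows", "body": {
  "commands": [
    {"x":0,"y":0,"z":-0.008,"twist":0},
    {"x":0,"y":0,"z":-0.02,"twist":0},
    {"x":0,"y":0,"z":-0.035,"twist":0},
    {"x":0,"y":0,"z":-0.05,"twist":0},
    {"x":-0.005,"y":0.01,"z":-0.06,"twist":0},
    {"x":-0.015,"y":0.03,"z":-0.065,"twist":0},
    {"x":-0.03,"y":0.055,"z":-0.07,"twist":0},
    {"x":-0.045,"y":0.08,"z":-0.07,"twist":0}
  ]
}}

```text
time: 4.5
tool_pos: [514.8, 61.3, 208.9]
tcp_rot: [3.141, -0.001, 0.001]
contact_force: [1.0, -0.2, -1.6]
grip_width: 41.3
finger_force: 29.9
```

Call:
{"method": "play_rows", "body": {
  "commands": [
    {"x":-0.014,"y":0.025,"z":0,"twist":0},
    {"x":-0.028,"y":0.05,"z":0,"twist":0},
    {"x":-0.042,"y":0.075,"z":0,"twist":0},
    {"x":-0.056,"y":0.1,"z":0,"twist":0},
    {"x":-0.07,"y":0.125,"z":0,"twist":0},
    {"x":-0.08,"y":0.142,"z":0,"twist":0},
    {"x":-0.086,"y":0.152,"z":0.01,"twist":0},
    {"x":-0.086,"y":0.152,"z":0.03,"twist":0}
  ]
}}

```text
time: 5.3
tool_pos: [429.4, -91.0, 178.5]
tcp_rot: [3.14, -0.003, -0.002]
contact_force: [0.5, 0.3, -1.8]
grip_width: 41.7
finger_force: 29.9
```

Call:
{"method": "play_rows", "body": {
  "commands": [
    {"x":0,"y":0,"z":0.015,"twist":0},
    {"x":0,"y":0,"z":0.03,"twist":0},
    {"x":0,"y":0,"z":0.045,"twist":0},
    {"x":0,"y":0,"z":0.06,"twist":0},
    {"x":0,"y":0,"z":0.075,"twist":0},
    {"x":0,"y":0,"z":0.085,"twist":0},
    {"x":0,"y":0,"z":0.09,"twist":0},
    {"x":0,"y":0,"z":0.09,"twist":0}
  ]
}}

```text
time: 6.1
tool_pos: [429.2, -89.3, 87.5]
tcp_rot: [-3.141, 0.001, 0.0]
contact_force: [0.7, 0.4, -1.3]
grip_width: 41.8
finger_force: 29.9
```

Call:
{"method": "play_rows", "body": {
  "commands": [
    {"x":0,"y":0,"z":0.006,"twist":0},
    {"x":0,"y":0,"z":0.011,"twist":0},
    {"x":0,"y":0,"z":0.0145,"twist":0},
    {"x":0,"y":0,"z":0.0165,"twist":0},
    {"x":0,"y":0,"z":0.018,"twist":0},
    {"x":0,"y":0,"z":0.0185,"twist":0},
    {"x":0,"y":0,"z":0.019,"twist":0},
    {"x":0,"y":0,"z":0.019,"twist":0}
  ]
}}

```text
time: 6.9
tool_pos: [429.6, -89.5, 69.1]
tcp_rot: [3.142, -0.0, -0.0]
contact_force: [0.2, -0.7, -0.4]
grip_width: 41.3
finger_force: 29.9
```

Call:
{"method": "play_rows", "body": {
  "commands": [
    {"x":0,"y":0,"z":0.0004,"twist":0},
    {"x":0,"y":0,"z":0.0006,"twist":0},
    {"x":0,"y":0,"z":0.0008,"twist":0},
    {"x":0,"y":0,"z":0.001,"twist":0},
    {"x":0,"y":0,"z":0.001,"twist":0},
    {"x":0,"y":0,"z":0.001,"twist":0},
    {"x":0,"y":0,"z":0.001,"twist":0},
    {"x":0,"y":0,"z":0.001,"twist":0}
  ]
}}

```text
time: 7.7
tool_pos: [429.7, -89.6, 68.8]
tcp_rot: [3.141, -0.001, 0.0]
contact_force: [-2.1, -0.2, 8.5]
grip_width: 41.7
finger_force: 29.9
```

Call:
{"method": "play_rows", "body": {
  "commands": [
    {"x":0,"y":0,"z":-0.0005,"twist":0},
    {"x":0,"y":0,"z":-0.0005,"twist":0},
    {"x":0,"y":0,"z":-0.0005,"twist":0},
    {"x":0,"y":0,"z":-0.0005,"twist":0},
    {"x":0,"y":0,"z":-0.0005,"twist":0},
    {"x":0,"y":0,"z":-0.0005,"twist":0},
    {"x":0,"y":0,"z":-0.0005,"twist":0},
    {"x":0,"y":0,"z":-0.0005,"twist":0}
  ],
  "jaw": 0.2
}}

```text
time: 8.5
tool_pos: [429.5, -89.5, 68.5]
tcp_rot: [-3.142, 0.0, 0.0]
contact_force: [-0.5, 0.5, -0.9]
grip_width: 73.1
finger_force: 0.0
```

Call:
{"method": "play_rows", "body": {
  "commands": [
    {"x":0,"y":0,"z":-0.02,"twist":0},
    {"x":0,"y":0,"z":-0.05,"twist":0},
    {"x":0,"y":0,"z":-0.08,"twist":0},
    {"x":0,"y":0,"z":-0.11,"twist":0},
    {"x":0,"y":0.025,"z":-0.125,"twist":0},
    {"x":0,"y":0.05,"z":-0.13,"twist":0},
    {"x":0,"y":0.075,"z":-0.13,"twist":0},
    {"x":0,"y":0.1,"z":-0.13,"twist":0}
  ]
}}

```text
time: 9.3
tool_pos: [429.5, -190.4, 198.9]
tcp_rot: [3.141, -0.001, 0.0]
contact_force: [0.5, 0.1, 0.1]
grip_width: 73.8
finger_force: 0.0
```

Call:
{"method": "play_rows", "body": {
  "commands": [
    {"x":0,"y":0.025,"z":0,"twist":0},
    {"x":0.0,"y":0.05,"z":0,"twist":0},
    {"x":0.0,"y":0.07,"z":0,"twist":0},
    {"x":0.0,"y":0.08,"z":0,"twist":0},
    {"x":0.0,"y":0.08,"z":0,"twist":0},
    {"x":0.0,"y":0.08,"z":0,"twist":0},
    {"x":0.0,"y":0.08,"z":0,"twist":0},
    {"x":0,"y":0.08,"z":0,"twist":0}
  ]
}}

```text
time: 10.1
tool_pos: [429.6, -268.6, 198.6]
tcp_rot: [-3.141, -0.0, 0.001]
contact_force: [-0.8, 0.3, -1.1]
grip_width: 73.5
finger_force: 0.0
```

```bash
python3 - <<'E'
from h import *
W=cap('wrist'); S=cap('scene'); cv2.imwrite('pics/w2.png',W['bgr']); 
i=W['bgr'].copy(); i[360:480,0:160]=cv2.resize(S['bgr'],(640,480))[130:250,330:490]; cv2.imwrite('pics/w2m.png',i)
o=bot.get_obs();print(o['time'],o['tool_pos'],o['tcp_rot'],W['eye'])
E
```

```text
10.2 [ 429.65230261 -268.88765351  198.64705014] [ 3.14156227e+00 -1.68335727e-04  8.91244630e-04] [ 494.84866893 -267.47831326  330.39799632]
```

View pics/w2m.png

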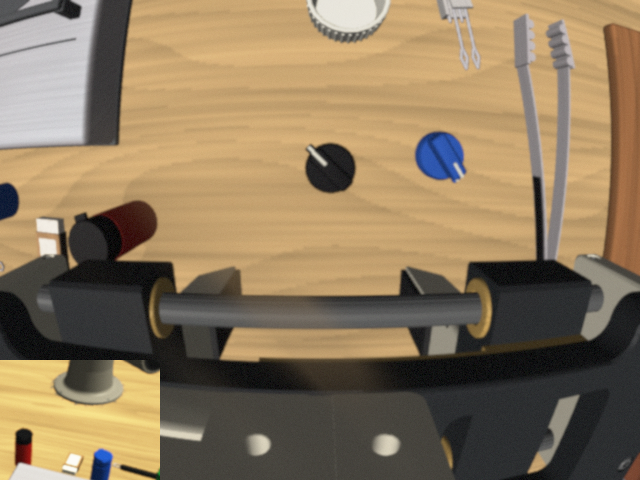

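The shaker is upright on the worktop (wrist 110,235; scene inset). The knob sits at (330,168) with its white pointer line running from (325,165) to (308,147), i.e. yaw around 45°.

```bash
python3 - <<'E'
from h import *
W=cap('wrist');S=cap('scene');D=cap('side')
i=W['bgr'][138:200,300:362].astype(int); sat=i.max(2)-i.min(2)
wm=(i.min(2)>120)&(sat<70); ys,xs=np.nonzero(wm); print(len(xs))
P=np.array([plane(W,300+x,138+y,36)[:2] for x,y in zip(xs,ys)])
c=P.mean(0);u,s,v=np.linalg.svd(P-c);d=v[0]; d=d if d[0]>0 else -d
t=(P-c)@d
print('line c',c,'yaw',np.degrees(np.arctan2(d[1],d[0])),'span',t.min(),t.max(),s/np.sqrt(len(t)))
km=((i.max(2)<75)|wm).astype(np.uint8); cs,_=cv2.findContours(km,0,2); k=max(cs,key=cv2.contourArea)
(cx,cy),r=cv2.minEnclosingCircle(k);m=cv2.moments(k);print('disc',cx+300,cy+138,r,m['m10']/m['m00']+300,m['m01']/m['m00']+138)
for q in((cx,cy),(m['m10']/m['m00'],m['m01']/m['m00'])):print(plane(W,q[0]+300,q[1]+138,14))
q=k[:,0].astype(float)+[300,138]; G=np.array([plane(W,*x,14)[:2] for x in q]); (ex,ey),rr=cv2.minEnclosingCircle(G.astype(np.float32));print(ex,ey,rr, G.min(0),G.max(0))
# height check: white line in scene/side
for C,b in((S,(262,210,292,242)),(D,(298,320,328,345))):
    j=C['bgr'][b[1]:b[3],b[0]:b[2]].astype(int);w=(j.min(2)>(95))&((j.max(2)-j.min(2))<40);y,x=np.nonzero(w);print(C['n'],len(x),x.mean()+b[0],y.mean()+b[1])
    if len(x): print(tri((C,x.mean()+b[0],y.mean()+b[1]),(W,xs.mean()+300,ys.mean()+138)))
cv2.imwrite('pics/k.png',cv2.resize(np.hstack([W['bgr'][138:200,300:362],km[...,None]*np.uint8([200,200,200])]),None,fx=5,fy=5))
E
```

```text
103
line c [ 485.23018182 -264.55439509] yaw 43.63423803467051 span -9.636776421164233 10.509853322138214 [5.70493199 0.90929181]
disc 327.11249923706055 166.11249923706055 28.443470001220703 329.58254760584214 167.63745609169902
[ 475.55030248 -273.55928595   14.        ]
[ 474.25383596 -275.66007597   14.        ]
475.3103942871094 -273.466064453125 24.26885223388672 [ 454.15483328 -295.65441897] [ 494.42848297 -255.62710152]
scene 10 277.6 224.0
(array([ 485.27978387, -264.8973869 ,   31.17783619]), [np.float64(0.4515007957325203), np.float64(0.4515007957324126)])
side 12 314.75 325.9166666666667
(array([ 484.53716178, -264.34430121,   29.25585514]), [np.float64(0.48798727731305686), np.float64(0.4879872773131172)])
```

View pics/k.png

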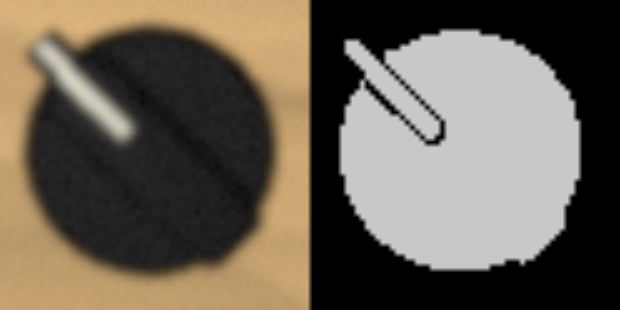

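Call:
{"method": "play_rows", "body": {
  "commands": [
    {"x":0.006,"y":0.001,"z":0,"twist":-6},
    {"x":0.012,"y":0.002,"z":0,"twist":-12},
    {"x":0.018,"y":0.003,"z":0,"twist":-18},
    {"x":0.024,"y":0.004,"z":0,"twist":-24},
    {"x":0.03,"y":0.005,"z":0,"twist":-30},
    {"x":0.036,"y":0.006,"z":0,"twist":-36},
    {"x":0.042,"y":0.0068,"z":0,"twist":-42},
    {"x":0.0448,"y":0.0068,"z":0,"twist":-44}
  ],
  "jaw": 0.4
}}

```text
time: 11.15
tool_pos: [474.7, -276.3, 198.5]
tcp_rot: [3.141, -0.0, 0.772]
contact_force: [0.2, -0.0, 0.2]
grip_width: 55.3
finger_force: 0.0
```

Call:
{"method": "play_rows", "body": {
  "commands": [
    {"x":0,"y":0,"z":0.01,"twist":0},
    {"x":0,"y":0,"z":0.03,"twist":0},
    {"x":0,"y":0,"z":0.05,"twist":0},
    {"x":0,"y":0,"z":0.06,"twist":0},
    {"x":0,"y":0,"z":0.06,"twist":0},
    {"x":0,"y":0,"z":0.06,"twist":0},
    {"x":0,"y":0,"z":0.06,"twist":0},
    {"x":0,"y":0,"z":0.06,"twist":0}
  ]
}}

```text
time: 11.95
tool_pos: [474.7, -276.6, 139.4]
tcp_rot: [3.14, -0.0, 0.768]
contact_force: [-0.3, 0.4, -0.8]
grip_width: 55.1
finger_force: 0.0
```

```bash
python3 - <<'E'
from h import *
W=cap('wrist'); o=bot.get_obs();print(o['tool_pos'],o['tcp_rot'])
print('expect',proj(W,(474.4,-275.6,16)))
i=W['bgr'].astype(int); m=np.zeros((480,640),bool);m[150:285,230:420]=1
wm=(i.min(2)>120)&(i.max(2)-i.min(2)<60)&m; n,l,s,ce=cv2.connectedComponentsWithStats(wm.astype(np.uint8))
for k in range(1,n):
  if s[k][4]>40:
    ys,xs=np.nonzero(l==k);P=np.array([plane(W,x,y,36)[:2] for x,y in zip(xs,ys)]);c=P.mean(0);d=np.linalg.svd(P-c)[2][0];print(s[k],c,np.degrees(np.arctan2(d[1],d[0])), np.ptp((P-c)@d))
cv2.imwrite('pics/w3.png',W['bgr'][130:310,200:440].repeat(2,0).repeat(2,1))
E
```

```text
[ 474.63934514 -276.48726283  139.30673025] [ 3.14008581e+00 -2.88911132e-04  7.67871573e-01]
expect (np.float64(319.9802404763592), np.float64(237.10904544288536))
[317 214   5  23 103] [ 483.77922731 -265.80140433] -134.47909828798632 14.643297872824814
```

View pics/w3.png

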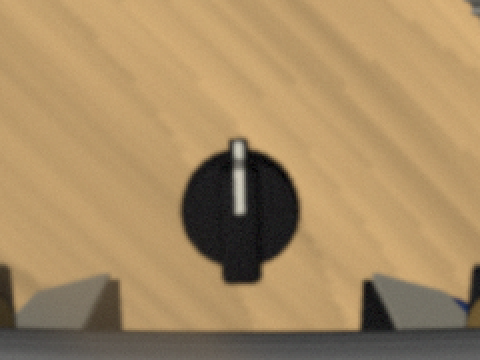

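Call:
{"method": "play_rows", "body": {
  "commands": [
    {"x":0.001,"y":-0.0005,"z":0.015,"twist":-1.2},
    {"x":0.002,"y":-0.0005,"z":0.035,"twist":-1.2},
    {"x":0.002,"y":-0.0005,"z":0.055,"twist":-1.2},
    {"x":0.002,"y":-0.0005,"z":0.075,"twist":-1.2},
    {"x":0.002,"y":-0.0005,"z":0.088,"twist":-1.2},
    {"x":0.002,"y":-0.0005,"z":0.094,"twist":-1.2},
    {"x":0.002,"y":-0.0005,"z":0.096,"twist":-1.2},
    {"x":0.002,"y":-0.0005,"z":0.096,"twist":-1.2}
  ]
}}

```text
time: 12.8
tool_pos: [475.7, -274.8, 43.0]
tcp_rot: [3.141, -0.0, 0.789]
contact_force: [0.3, -0.3, 0.2]
grip_width: 55.3
finger_force: 0.0
```

Call:
{"method": "play_rows", "body": {
  "commands": [
    {"x":0,"y":0,"z":0,"twist":0},
    {"x":0,"y":0,"z":0,"twist":0},
    {"x":0,"y":0,"z":0,"twist":0},
    {"x":0,"y":0,"z":0,"twist":0},
    {"x":0,"y":0,"z":0,"twist":0},
    {"x":0,"y":0,"z":0,"twist":0},
    {"x":0,"y":0,"z":0,"twist":0},
    {"x":0,"y":0,"z":0,"twist":0}
  ],
  "jaw": 1
}}

```text
time: 13.6
tool_pos: [475.5, -274.6, 42.6]
tcp_rot: [3.141, -0.0, 0.789]
contact_force: [-0.8, -0.5, 1.0]
grip_width: 13.9
finger_force: 30.0
```

Call:
{"method": "play_rows", "body": {
  "commands": [
    {"x":0,"y":0,"z":-0.015,"twist":0},
    {"x":0,"y":0,"z":-0.045,"twist":0},
    {"x":0,"y":0,"z":-0.085,"twist":0},
    {"x":0,"y":0,"z":-0.12,"twist":0},
    {"x":0.005,"y":-0.005,"z":-0.145,"twist":4},
    {"x":0.02,"y":-0.018,"z":-0.157,"twist":9},
    {"x":0.04,"y":-0.035,"z":-0.157,"twist":14},
    {"x":0.06,"y":-0.052,"z":-0.157,"twist":20}
  ]
}}

```text
time: 14.4
tool_pos: [480.8, -194.7, 200.0]
tcp_rot: [3.141, -0.001, 0.435]
contact_force: [-0.9, -0.5, 0.4]
grip_width: 14.0
finger_force: 30.0
```

```bash
python3 - <<'E'
from h import *
o=bot.get_obs();R=Ro.from_euler('xyz',o['tcp_rot']).as_matrix();print(o['tool_pos'],o['tcp_rot'],R.T@(np.array([500,106,200])-o['tool_pos']),np.degrees(o['tcp_rot'][2])+4.3)
E
```

```text
[ 480.75231277 -194.6773603   199.9796157 ] [ 3.14087754e+00 -6.36841891e-04  4.35150237e-01] [ 1.44203448e+02 -2.64542437e+02 -1.17726734e-01] 29.23227205563863
```

Call:
{"method": "play_rows", "body": {
  "commands": [
    {"x":0.018,"y":-0.033,"z":0,"twist":4},
    {"x":0.036,"y":-0.066,"z":0,"twist":8},
    {"x":0.054,"y":-0.099,"z":0,"twist":12},
    {"x":0.072,"y":-0.132,"z":0,"twist":16},
    {"x":0.09,"y":-0.165,"z":0,"twist":20},
    {"x":0.108,"y":-0.198,"z":0,"twist":24},
    {"x":0.126,"y":-0.231,"z":0,"twist":28},
    {"x":0.144,"y":-0.2645,"z":0,"twist":29.2}
  ]
}}

```text
time: 15.2
tool_pos: [498.2, 106.9, 199.5]
tcp_rot: [3.142, 0.0, -0.072]
contact_force: [0.5, -0.1, 0.8]
grip_width: 14.1
finger_force: 30.0
```

Call:
{"method": "play_rows", "body": {
  "commands": [
    {"x":0,"y":0,"z":0,"twist":0},
    {"x":0,"y":0,"z":0,"twist":0},
    {"x":0,"y":0,"z":0,"twist":0},
    {"x":0,"y":0,"z":0,"twist":0},
    {"x":0,"y":0,"z":0,"twist":0},
    {"x":0,"y":0,"z":0,"twist":0},
    {"x":0,"y":0,"z":0,"twist":0},
    {"x":0,"y":0,"z":0,"twist":0}
  ]
}}

```text
time: 16.0
tool_pos: [498.5, 105.1, 199.6]
tcp_rot: [3.142, -0.0, -0.07]
contact_force: [-0.5, 0.1, -0.3]
grip_width: 13.7
finger_force: 30.0
```

```bash
python3 - <<'E'
from h import *
W=cap('wrist'); o=bot.get_obs();print(o['tool_pos'],o['tcp_rot'],W['eye'])
np.savez('w4.npz',**W); print('expect',proj(W,(562.4,106,93)),proj(W,(562.4,106,70)), 'knob',proj(W,o['tool_pos']+[0,0,-27]))
print(blobs(W,'brass',(250,80,400,240))[1])
i=W['bgr']; a=cv2.resize(i[100:300,220:420],None,fx=3,fy=3,interpolation=cv2.INTER_CUBIC); cv2.imwrite('pics/w4.png',a)
E
```

```text
[498.49106921 105.19339296 199.54260271] [ 3.14158883e+00 -1.15415148e-04 -7.00112656e-02] [563.5659763  101.65476972 331.31641737]
expect (np.float64(313.5406341570205), np.float64(145.7077350207927)) (np.float64(314.1295804758949), np.float64(145.50465343932427)) knob (np.float64(322.48490006074553), np.float64(288.1470217655932))
[([305, 144, 15, 10, 129], [312.1, 148.1])]
```

View pics/w4.png

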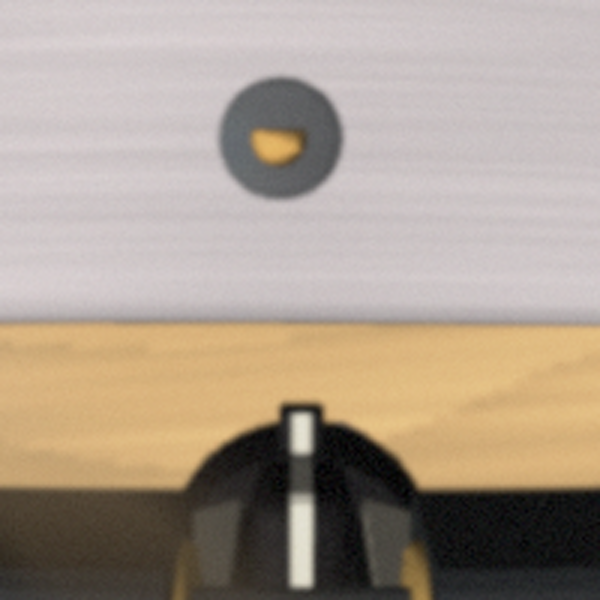

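The close view shows the spindle's D at pixel (312.7,146) with its flat facing the back, parallel to the image rows. The knob is held with its nose tip at (320.4,234.7) and the front edge of the bar's top at (320.4,264.7), so only the fine offset is left to work out.

```bash
python3 - <<'E'
from h import *
from scipy.optimize import least_squares
W=dict(np.load('w4.npz')); W['n']='wrist'
t=np.array([498.491,105.193,199.543]);R=Ro.from_euler('xyz',[np.pi,0,-.070]).as_matrix()
T=lambda p:R.T@(p-t)
px=lambda x,y:(220+(x+.5)/3-.5,100+(y+.5)/3-.5)
b=t[2]-43
for n,q,h,off in(('nose',(301,404),12,27),('bartop',(301,494),36,20),('barbot',(301,455),16,20)):
    print(n,T(plane(W,*px(*q),b+h))[:2]-[off,0])
A=np.array([T(plane(W,*px(*q),b+16))[:2] for q in((189,488),(215,452),(260,428),(345,428),(392,458),(415,488))])
print('skirt',least_squares(lambda c:np.hypot(*(A-c[:2]).T)-22,[0,0]).x, least_squares(lambda c:np.hypot(*(A-c[:2]).T)-c[2],[0,0,22]).x)
print('washer',T(plane(W,*px(280.5,138),70))); print('spindle',T(plane(W,*px(278,138),93)),T(plane(W,*px(278,128.5),93))-[2,0,0],T(plane(W,*px(278,166),93))+[6,0,0])
E
```

```text
nose [-2.47373429 -1.13781936]
bartop [-1.65399047 -1.1250197 ]
barbot [-2.28505526 -1.13770011]
skirt [ 0.13492645 -1.11259707] [ 3.89573825 -1.07288765 19.06185078]
washer [ 63.58417186  -5.94590303 129.543     ]
spindle [ 63.72497163  -6.04192926 106.543     ] [ 63.75588928  -6.03781509 106.543     ] [ 63.73677423  -6.05545268 106.543     ]
```

```bash
python3 - <<'E'
from h import *
W=dict(np.load('w4.npz')); W['n']='wrist'
t=np.array([498.491,105.193,199.543]);R=Ro.from_euler('xyz',[np.pi,0,-.070]).as_matrix()
C=dict(W); C['eye']=R.T@(W['eye']-t); C['rotation']=R.T@W['rotation'];print(C['eye'],Ro.from_matrix(C['rotation']).as_euler('xyz'))
i=cv2.imread('pics/w3.png')[::2,::2]; g=i.max(2)
def pt(u,v,h): return plane(C,u,v,139.31-h)[:2]
col=g[:,115:118].mean(1); print(col[60:80].round(),col[125:146].round())
row=g[100:108].mean(0);print(row[85:155].round())
for n,q,h,off in(('nose',(319.3,198.7),12,27),('nose',(319.3,198.7),16,27),('skirt',(320,233.5),16,0),('barback',(320,271),36,-20)): print(n,pt(*q,h)-[off,0])
w=np.load('w4.npz')['bgr']; print(w[225:275,320].max(1))
print(w[225:262,313].max(1)); print(w[225:262,328].max(1))
E
```

```text
[  65.1630816    -1.02196398 -131.77341737] [-2.47464906e-01 -4.05491867e-04  1.57108712e+00]
[198. 196. 195. 196. 195. 193. 190. 187. 171. 134. 100. 103. 112. 115.
 113. 109. 105.  94.  85.  70.] [ 30.  29.  27.  26.  26.  30.  31.  29.  29.  28.  30.  31.  29.  31.
  30.  39.  79. 128. 164. 177. 181.]
[178. 178. 178. 171. 153. 118.  70.  34.  30.  31.  30.  31.  29.  28.
  30.  29.  30.  31.  30.  29.  31.  30.  29.  29.  28.  26.  29.  30.
  31.  32.  38.  65. 116. 160. 182. 179. 155. 109.  60.  32.  29.  26.
  27.  20.  21.  24.  24.  30.  30.  29.  28.  28.  30.  29.  28.  31.
  28.  28.  29.  28.  28.  26.  24.  45.  95. 150. 186. 199. 200. 202.]
nose [-0.66817372 -1.69024412]
nose [-0.06865631 -1.67992651]
skirt [ 2.08810297 -1.20331183]
barback [ 1.12853249 -1.19823747]
[221 221 221 222 222 223 223 216 184 131  70  60 124 192 222 224 226 226
 228 225 227 225 227 227 220 192 140  90  70  71  74  74  72  72  75  72
  75  76  87 120 156 175 188 213 224 225 227 227 226 228]
[220 220 221 220 220 220 221 220 211 181 148 122 115 111 106  82  53  37
  33  28  30  29  31  32  34  23  25  24  25  18  11   5   7  18  15  12
   8]
[220 222 220 220 222 221 224 222 219 205 186 177 170 167 157 119  65  32
  17  19  12  11  11  17  21   4  20  24  14  15   5   9   6   8  17  15
  11]
```

Call:
{"method": "play_rows", "body": {
  "commands": [
    {"x":0.012,"y":-0.001,"z":0,"twist":0.2},
    {"x":0.027,"y":-0.002,"z":0,"twist":0.2},
    {"x":0.042,"y":-0.003,"z":0,"twist":0.2},
    {"x":0.055,"y":-0.0042,"z":0.01,"twist":0.2},
    {"x":0.063,"y":-0.0049,"z":0.025,"twist":0.2},
    {"x":0.065,"y":-0.0049,"z":0.04,"twist":0.2},
    {"x":0.065,"y":-0.0049,"z":0.053,"twist":0.2},
    {"x":0.065,"y":-0.0049,"z":0.06,"twist":0.2}
  ]
}}

```text
time: 16.85
tool_pos: [562.6, 105.7, 137.6]
tcp_rot: [3.141, 0.003, -0.073]
contact_force: [0.2, -0.6, -0.3]
grip_width: 13.5
finger_force: 30.0
```

Call:
{"method": "play_rows", "body": {
  "commands": [
    {"x":0,"y":0,"z":0,"twist":0},
    {"x":0,"y":0,"z":0,"twist":0},
    {"x":0,"y":0,"z":0.001,"twist":0},
    {"x":0,"y":0,"z":0.002,"twist":0},
    {"x":0,"y":0,"z":0.003,"twist":0},
    {"x":0,"y":0,"z":0.004,"twist":0},
    {"x":0,"y":0,"z":0.004,"twist":0},
    {"x":0,"y":0,"z":0.004,"twist":0}
  ]
}}

```text
time: 17.65
tool_pos: [563.6, 105.7, 135.5]
tcp_rot: [-3.142, -0.0, -0.073]
contact_force: [0.6, -0.6, -0.4]
grip_width: 13.2
finger_force: 30.0
```

```bash
python3 - <<'E'
from h import *
W=cap('wrist');S=cap('scene');D=cap('side');o=bot.get_obs();print(o['tool_pos'],o['contact_force'],o['moment'])
z=lambda c,u,v,k=8:cv2.resize(c['bgr'][v-25:v+25,u-25:u+25],(400,400),interpolation=cv2.INTER_CUBIC)
cv2.imwrite('pics/m5.png',np.hstack([z(S,*map(int,proj(S,(562,106,100)))),z(D,*map(int,proj(D,(562,106,100))))]))
E
```

```text
[563.66067841 105.68673178 135.58674431] [-0.10733044  0.60852092 -0.78703379] [ 0.04094467  0.13571586 -0.0214676 ]
```

View pics/m5.png

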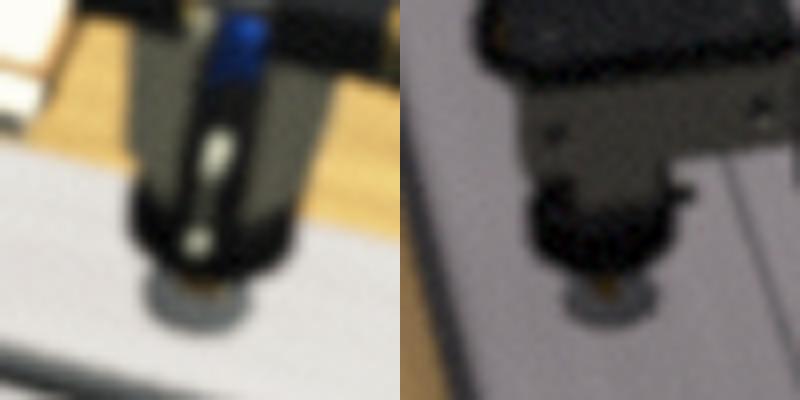

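Both views show the knob just above the spindle and well lined up with the washer. I'll lower it slowly and watch the force.

Call:
{"method": "play_rows", "body": {
  "commands": [
    {"x":0,"y":0,"z":0.001,"twist":0},
    {"x":0,"y":0,"z":0.002,"twist":0},
    {"x":0,"y":0,"z":0.003,"twist":0},
    {"x":0,"y":0,"z":0.0035,"twist":0},
    {"x":0,"y":0,"z":0.004,"twist":0},
    {"x":0,"y":0,"z":0.004,"twist":0},
    {"x":0,"y":0,"z":0.004,"twist":0},
    {"x":0,"y":0,"z":0.004,"twist":0}
  ]
}}

```text
time: 18.6
tool_pos: [564.2, 105.7, 131.8]
tcp_rot: [-3.141, -0.001, -0.073]
contact_force: [2.0, -0.9, 2.2]
grip_width: 13.7
finger_force: 30.0
```

Call:
{"method": "play_rows", "body": {
  "commands": [
    {"x":0.0005,"y":0,"z":0,"twist":0},
    {"x":0.0005,"y":0,"z":0.0005,"twist":0},
    {"x":0.0005,"y":0,"z":0.001,"twist":0},
    {"x":0.0005,"y":0,"z":0.0015,"twist":0},
    {"x":0.0005,"y":0,"z":0.002,"twist":0},
    {"x":0.0005,"y":0,"z":0.002,"twist":0},
    {"x":0.0005,"y":0,"z":0.002,"twist":0},
    {"x":0.0005,"y":0,"z":0.002,"twist":0}
  ]
}}

```text
time: 19.4
tool_pos: [564.5, 105.6, 129.6]
tcp_rot: [-3.142, -0.001, -0.073]
contact_force: [5.4, -0.2, 1.5]
grip_width: 13.6
finger_force: 30.0
```

Call:
{"method": "play_rows", "body": {
  "commands": [
    {"x":0.0004,"y":0,"z":0,"twist":0},
    {"x":0.0007,"y":0,"z":0,"twist":0},
    {"x":0.0008,"y":0,"z":0.001,"twist":0},
    {"x":0.0008,"y":0,"z":0.002,"twist":0},
    {"x":0.0008,"y":0,"z":0.003,"twist":0},
    {"x":0.0008,"y":0,"z":0.003,"twist":0},
    {"x":0.0008,"y":0,"z":0.003,"twist":0},
    {"x":0.0008,"y":0,"z":0.003,"twist":0}
  ]
}}

```text
time: 20.2
tool_pos: [564.7, 105.6, 126.2]
tcp_rot: [3.141, 0.001, -0.073]
contact_force: [3.7, -0.8, -0.8]
grip_width: 14.0
finger_force: 30.0
```

Call:
{"method": "play_rows", "body": {
  "commands": [
    {"x":0.0003,"y":0,"z":0,"twist":0},
    {"x":0.0005,"y":0,"z":0.001,"twist":0},
    {"x":0.0005,"y":0,"z":0.002,"twist":0},
    {"x":0.0005,"y":0,"z":0.003,"twist":0},
    {"x":0.0005,"y":0,"z":0.004,"twist":0},
    {"x":0.0005,"y":0,"z":0.005,"twist":0},
    {"x":0.0005,"y":0,"z":0.005,"twist":0},
    {"x":0.0005,"y":0,"z":0.005,"twist":0}
  ]
}}

```text
time: 21.0
tool_pos: [565.2, 105.6, 121.6]
tcp_rot: [3.142, 0.0, -0.073]
contact_force: [-1.7, 0.4, 2.0]
grip_width: 13.6
finger_force: 30.0
```

Call:
{"method": "play_rows", "body": {
  "commands": [
    {"x":-0.0002,"y":0,"z":0.0005,"twist":0},
    {"x":-0.0002,"y":0,"z":0.001,"twist":0},
    {"x":-0.0002,"y":0,"z":0.0015,"twist":0},
    {"x":-0.0002,"y":0,"z":0.002,"twist":0},
    {"x":-0.0002,"y":0,"z":0.0025,"twist":0},
    {"x":-0.0002,"y":0,"z":0.003,"twist":0},
    {"x":-0.0002,"y":0,"z":0.003,"twist":0},
    {"x":-0.0002,"y":0,"z":0.003,"twist":0}
  ]
}}

```text
time: 21.8
tool_pos: [565.3, 105.6, 118.7]
tcp_rot: [-3.142, -0.0, -0.073]
contact_force: [-3.0, -0.8, 5.0]
grip_width: 13.7
finger_force: 30.0
```

Call:
{"method": "play_rows", "body": {
  "commands": [
    {"x":0,"y":0,"z":0.0005,"twist":0},
    {"x":0,"y":0,"z":0.001,"twist":0},
    {"x":0,"y":0,"z":0.0015,"twist":0},
    {"x":0,"y":0,"z":0.002,"twist":0},
    {"x":0,"y":0,"z":0.0023,"twist":0},
    {"x":0,"y":0,"z":0.0025,"twist":0},
    {"x":0,"y":0,"z":0.0025,"twist":0},
    {"x":0,"y":0,"z":0.0025,"twist":0}
  ]
}}

```text
time: 22.6
tool_pos: [565.3, 105.6, 116.5]
tcp_rot: [-3.142, -0.0, -0.073]
contact_force: [-2.4, -0.3, 8.6]
grip_width: 13.8
finger_force: 30.0
```

Call:
{"method": "play_rows", "body": {
  "commands": [
    {"x":-0.0003,"y":0,"z":0.0003,"twist":0},
    {"x":-0.0003,"y":0,"z":0.0006,"twist":0},
    {"x":-0.0003,"y":0,"z":0.0009,"twist":0},
    {"x":-0.0003,"y":0,"z":0.001,"twist":0},
    {"x":-0.0003,"y":0,"z":0.001,"twist":0},
    {"x":-0.0003,"y":0,"z":0.001,"twist":0},
    {"x":-0.0003,"y":0,"z":0.001,"twist":0},
    {"x":-0.0003,"y":0,"z":0.001,"twist":0}
  ]
}}

```text
time: 23.4
tool_pos: [565.3, 105.6, 115.6]
tcp_rot: [-3.142, -0.001, -0.073]
contact_force: [-2.7, -1.4, 7.7]
grip_width: 13.7
finger_force: 30.0
```

Call:
{"method": "play_rows", "body": {
  "commands": [
    {"x":0,"y":0,"z":0.0003,"twist":0},
    {"x":0,"y":0,"z":0.0006,"twist":0},
    {"x":0,"y":0,"z":0.0009,"twist":0},
    {"x":0,"y":0,"z":0.001,"twist":0},
    {"x":0,"y":0,"z":0.001,"twist":0},
    {"x":0,"y":0,"z":0.001,"twist":0},
    {"x":0,"y":0,"z":0.001,"twist":0},
    {"x":0,"y":0,"z":0.001,"twist":0}
  ]
}}

```text
time: 24.2
tool_pos: [565.3, 105.6, 115.4]
tcp_rot: [-3.142, -0.002, -0.073]
contact_force: [-4.5, -0.9, 13.0]
grip_width: 13.7
finger_force: 30.0
```

```bash
python3 - <<'E'
from h import *
W=cap('wrist');S=cap('scene');D=cap('side');o=bot.get_obs();print(o['time'],o['tool_pos'],o['contact_force'],o['finger_force'])
z=lambda c,p:cv2.resize(c['bgr'][p[1]-25:p[1]+25,p[0]-25:p[0]+25],(260,260),interpolation=cv2.INTER_CUBIC)
f=lambda c,p:z(c,tuple(map(int,proj(c,p))))
cv2.imwrite('pics/m6.png',np.hstack([f(S,(562,106,90)),f(D,(562,106,90)),f(S,(430,-90,47))]))
E
```

```text
24.35 [565.29313787 105.59616892 115.36506005] [-5.44925317 -1.45621466 12.334791  ] 30.00210553407669
```

View pics/m6.png

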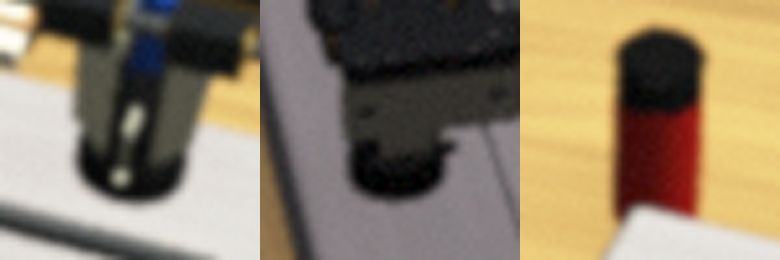

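The knob is seated low over the washer, the spindle is at its stop (12–13 N) and the shaker is standing upright, so I'm handing in.

```bash
python3 -c "
from plant import bot
print(bot.close_job())"
```

```text
the job is handed in; nothing more can be done
None
```

I handed the job in at about 24 s of the 58 s allowed: the shaker stands upright on the worktop, and the knob is on the spindle, flat to flat, held pressed to the stop with about 12 N; the hand-in gave no verdict.

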